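# Put the pouring can away under the counter shelf

### The arm

A 6-joint arm with a two-finger parallel gripper is mounted at the origin on the work surface. World frame = base frame: x ahead of the robot, y to its left, z up, the work surface at z = 0. Lengths are in m, angles in rad, forces in N, time in s.
With the tool pointing down it reaches from about 0.25 to 0.775 m from the base axis. Payload 4 kg.
Tool frame: the origin (TCP) lies at the very end of the fingers, on their centre line; the grasp point (between the pads) lies 19 mm behind it; z points along the fingers, y is the direction in which the jaws open and shut (so a half turn about z gives the same grasp; the last joint's range is limited). The gripper opens to 94 mm and grips with 3 to 60 N. Pads are 16 mm wide; open, the fingers measure 119 mm over their backs; the gripper's body (75 mm by 177 mm) begins 78 mm behind the grasp point.
Start: joints at [-1.297, 0.087, 1.371, -0, 1.684, -0.103], TCP at [0.202, -0.511, 0.206] pointing down, gripper open.
Joint ranges: [-3.1, 3.1], [-0.76, 2.03], [0.27, 2.55], [-1.08, 4.22], [0.17, 2.65], [-2.57, 2.57]. Speed limits (rad/s): [2.79, 2.79, 3.14, 3.14, 3.14, 3.14].

### API

Orientations are given as [roll, pitch, yaw] about the fixed x, y, z axes, in that order (R = Rz(yaw) Ry(pitch) Rx(roll)).
In Python, from bench import robot, snapshot, calibration gives the robot as it stands. The module is installed in compiled form; this text tells all that it offers.
- The arm moves only by the tool servo_tool, never from a script. Its argument "series" is text: rows parted by semicolons, each of 5 numbers parted by spaces: the closure, from -1 (fully open) to 1 (shut), then the shift along the tool's x, y, z in cm, then the turn about the tool's z in rad. A call has 1 to 20 rows; each row is the pose to reach, as a shift and turn from the pose commanded when the call began, along the tool's axes at that moment; what a row does not reach only later rows make up. A row lasts 1/12 s, in which the tool goes at most 41.7 mm and 7.16 degrees, less where a joint would pass 70% of its speed; a pose out of reach is approached as far as the arm can. A call with a gripper value outside its range is refused whole. The fingers move at their own pace and stop on an object; the grip force is fixed at half the most. Time passes only in rows, so rows that repeat a pose let the fingers close. It gives the time, the measured TCP pose, the force and the opening at its end, in the units of the state.
- robot.get_obs(): the state, without advancing time (a new reading comes with each control period).
- snapshot(name): name is "scene" or "top"; returns (picture, depth): 400x640x3 uint8, red, green, blue; 400x640 float32, m along the optical axis (not along the pixel's ray), 0 where there is no reading.
- calibration(name): a dict with "fx", "fy", "cx", "cy" (pixels), "rvec" (rotation vector, rad) and "tvec" (3), from world to camera coordinates, as OpenCV has them. Camera axes: x right, y down, z forward; pixel columns grow to the right and rows downward; lengths in m; the calibration is good to about 2 mm. A picture is of the moment at which its call begins. calibration takes no time and is no camera call.
- robot.close_job(): hands the job in, once; it reports no verdict.
The state is a dict: "time": time; "joint_positions": joint angles; "qvel": joint speeds; "joint_torque": joint torques, N m; "tool_pos": TCP position; "ee_rot": TCP orientation; "wrist_force": force on the tool from outside, world axes, zero at the start; "wrist_torque": the same for the moment, N m; "width": finger opening in m.
Only numpy, scipy, OpenCV 4.12 (cv2) and the standard library are available. Lean on these libraries where they do the work, as an engineer would, in place of code of your own. Each camera call takes 0.05 s, during which the arm holds its last target. There are 200 camera calls.

### The job

Lift the metal pouring can off its grey stand by the carrying handle over its mouth, set it down gently and upright on the open counter between the stand and the low blue shelf, and let go of it. Then take it by its rear handle and slide it in between the shelf's legs until the round body is fully under the shelf, upright, with the rear handle sticking straight out of the open end; let go. Do not tip the can over, and leave the carton, the parts bin and the mug where they are.

Things in the scene. Friction and masses are not known exactly. Their poses are not given: they have to be found in the camera images.
- stand: fixed grey metal stand; origin on the counter under the can. Plate x -65..135, y -75..75 mm (own frame), top 60 mm above the counter, lip 8 mm higher on three edges. Two cheeks (47 mm apart, x 68..128 mm, top 175 mm up) flank the can's rear handle, which starts along the stand's +x: lift the can 90 mm or more to clear them. Stands left or right of the robot, the shelf on the other side
- can_mid (a point): the pouring can: open round metal can, diameter 100 mm, body 130 mm high, 186 mm over its carrying handle, 0.35 to 0.7 kg. Point on its axis half-way up the body, 65 mm above its underside. Own axes: z up, -x towards the rear handle, +x towards the small spout (70 mm from the axis)
- can_carry (a point): grip point of the carrying handle: middle of a level bar along the can's x, over the mouth, 115 mm above can_mid (180 mm above the underside). Bar 14 mm wide (y), 12 mm high, 90 mm free between its end straps, 44 mm free under it. Axes as can_mid
- can_rear (a point): grip point of the rear handle, a D of flat bar 14 mm wide (can's y) at the can's -x: on its outer upright (14 x 10 mm, 30 to 110 mm above the underside), 110 mm from the can's axis, 85 mm above the underside; an upper arm joins its top to the body. 55 mm gap between upright and body. Axes as can_mid. Take it from above or tilted, closing along the can's y
- rear_handle: the can's rear handle as a part (used to tell that the fingers hold it); its origin is the centre of the can's underside, axes as can_mid
- shelf: fixed low blue shelf; origin on the counter under its middle. Deck 250 (x) by 170 mm (y), underside 218 mm up, boxes on top to 275 mm. Open at both ends along its own y; four legs 16 mm square at x +/-115, y +/-72 mm, 214 mm clear between them; no floor or sill, the can slides on the counter. Body fully under: can_mid within 35 mm of the middle along the shelf's y
- carton: bystander: cardboard box 90 x 100 x 60 mm high, origin at centre of underside
- parts_bin: bystander: open blue plastic bin 90 x 100 x 50 mm high, origin at centre of underside
- mug: bystander: white mug 76 mm across, 90 mm high, origin at centre of underside
- can: the whole can with its handles; origin at the centre of its underside, axes as can_mid
There are look-alikes about, which are no part of the job. Leave any red look-alike of the can alone. Leave any purple look-alike of the stand alone.

How it is judged:
On the way, in this order (a step that is already met when the one before it is completed fails the run):
1. the can stands upright on the counter between stand and shelf, let go, not yet under the shelf (height (world z) of can_mid below 0.07 m and angle between can_mid's own z axis and vertical below 0.06 rad and contact force between can and the fingers below 0.3 N and horizontal distance between can_mid and shelf between 0.1 and 0.56 m and horizontal distance between can_mid and stand below 0.56 m), for 0.2 s.
2. the can is brought under the shelf with the fingers holding its rear handle (contact force between rear_handle and the fingers above 1.5 N and horizontal distance between can_mid and shelf below 0.075 m), for 0.1 s.
At the end, for the whole second after the job is handed in: The can stands upright (within 0.06 rad) on the counter under the shelf: its axis within 42 mm of the shelf's middle along the shelf's y and within 56 mm along its x, its rear handle pointing out of an open end within 0.35 rad of the shelf's y axis; released and at rest (y of can_mid in the frame of shelf between -0.042 and 0.042 m and x of can_mid in the frame of shelf between -0.056 and 0.056 m and height (world z) of can_mid below 0.07 m and angle between can_mid's own z axis and vertical below 0.06 rad and angle between the x axis of can_mid and the y axis of shelf, either way round below 0.35 rad and linear speed of can below 0.02 m/s and contact force between can and the fingers below 0.3 N); the robot touches nothing.
It fails at once if the can is tipped over (more than 0.6 rad) (angle between can_mid's own z axis and vertical above 0.6 rad).
It fails at once if the can is let go more than 20 mm above the counter, away from the stand (contact force between can and the fingers below 0.1 N and height (world z) of can_mid above 0.085 m and horizontal distance between can_mid and stand above 0.08 m).
It fails at once if the carton is moved more than 30 mm (distance of carton from where it was at the start of the episode above 0.03 m).
It fails at once if the parts bin is moved more than 30 mm (distance of parts_bin from where it was at the start of the episode above 0.03 m).
It fails at once if the mug is moved more than 30 mm (distance of mug from where it was at the start of the episode above 0.03 m).
It also fails if it takes over 58 s, if anything falls off the work surface, if the arm or the gripper's body presses on something with over 40 N, if the wrist force passes 120 N, or if a joint passes its speed limit or range.

## Working session

There is one attempt and no reset: what is moved stays moved. The work goes in short steps, Python scripts to look and compute and a tool call to move; the robot and the scene stay as the last step left them, time stands still between calls to the robot, and variables do not carry over. Pictures are saved under pics/ and viewed, about 8 in all and at most 12, crops included, and the job is handed in when it is done.

Besides the shell and the picture viewer there is one more tool, called after "Emit:" as name(argument=value, ...) on one line, values as JSON. servo_tool: Moves the arm, as the interface text tells. Its arguments: {"type":"object","properties":{"series":{"type":"string"}},"required":["series"]}

```bash
mkdir -p pics
cat > h.py <<'E'
import numpy as np, cv2
from bench import robot, snapshot, calibration
def cam(n):
    c=calibration(n);R=cv2.Rodrigues(np.array(c['rvec'],float))[0];return c,R,np.array(c['tvec'],float).ravel()
def cloud(n,d):
    c,R,t=cam(n);v,u=np.mgrid[0:d.shape[0],0:d.shape[1]]
    P=np.stack([(u-c['cx'])/c['fx']*d,(v-c['cy'])/c['fy']*d,d],-1)
    W=(P-t)@R; W[d<=0]=np.nan; return W
def proj(n,p):
    c,R,t=cam(n);q=np.atleast_2d(p)@R.T+t
    return np.c_[c['fx']*q[:,0]/q[:,2]+c['cx'],c['fy']*q[:,1]/q[:,2]+c['cy']]
def shot(n,tag):
    im,d=snapshot(n);np.savez(f'{tag}.npz',im=im,d=d);cv2.imwrite(f'pics/{tag}.png',im[:,:,::-1]);return im,d,cloud(n,d)
E
python3 - <<'E'
from h import *
for n in('scene','top'):
    shot(n,n+'0');c,R,t=cam(n);print(n,c['fx'],-R.T@t,R[2])
print(robot.get_obs())
a=[cv2.imread(f'pics/{n}0.png') for n in('scene','top')]
E
```

```text
scene 367.34292053472984 [ 0.71485073 -0.6504519   0.82557654] [-0.23625087  0.62489835 -0.74410186]
top 399.95855514463034 [ 0.42441963 -0.09716201  1.3802536 ] [ 0.0717192   0.01675414 -0.99728414]
{'time': 0.1, 'joint_positions': array([-1.29709626e+00,  8.79043779e-02,  1.37209232e+00,  2.01420005e-05,
        1.68360477e+00, -1.03153678e-01]), 'qvel': array([ 0.00063833, -0.00092396, -0.00349771,  0.00043618, -0.00048742,
        0.00076455]), 'joint_torque': array([ 1.62480083e-03, -3.41254592e+01, -3.03300762e+01,  7.19699543e-02,
        3.04596894e-02, -9.47934109e-05]), 'tool_pos': array([ 0.20223917, -0.51093791,  0.20441398]), 'ee_rot': array([-3.13959658e+00, -2.26760980e-04,  3.76855770e-01]), 'wrist_force': array([-0.32019967, -0.15236924, -0.74094698]), 'wrist_torque': array([-0.04049343,  0.03381599,  0.01295759]), 'width': 0.09364918904418337}
```

View pics/scene0.png

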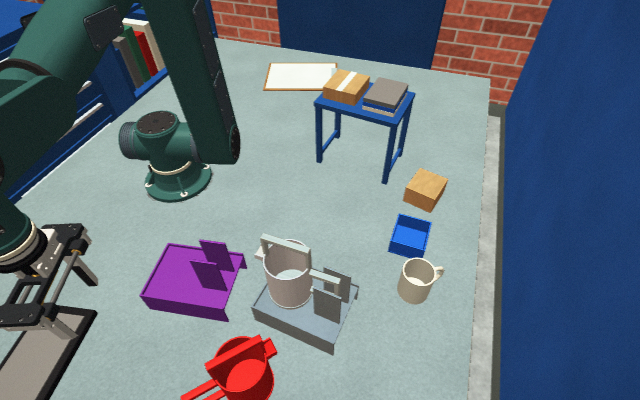

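View pics/top0.png

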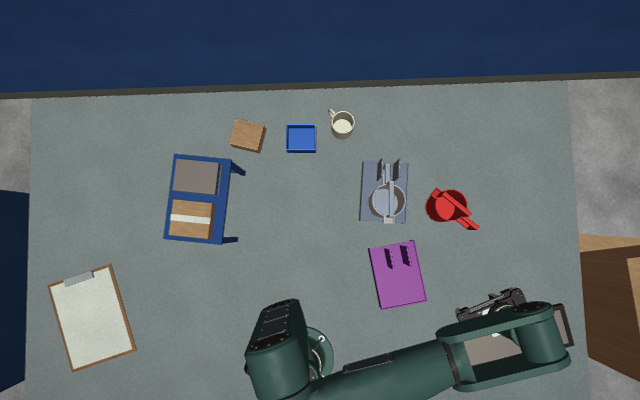

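Candidates: the can is the metal one on the grey stand, top view (387,200), scene (288,272), with its rear handle between the cheeks. The red can at top (450,205) is the look-alike, and so is the purple stand at (397,275). The shelf is at top (198,198), with its legs visible on the stand side.

Run:
```python
from h import *
d=np.load('top0.npz');im=d['im'];W=cloud('top',d['d'])
z=np.load('scene0.npz');Ws=cloud('scene',z['d'])
def rect(P,l):
    (c,s,a)=cv2.minAreaRect(P[:,:2].astype(np.float32)*1000);print(l,len(P),np.round(c,1),np.round(s,1),round(a,1),'z',np.round(np.nanpercentile(P[:,2],[2,50,98]),3))
def sel(W,u0,u1,v0,v1,za,zb):
    m=np.zeros(W.shape[:2],bool);m[v0:v1,u0:u1]=1
    return W[m&(W[...,2]>za)&(W[...,2]<zb)]
rect(sel(W,155,245,145,250,.20,.3),'shelf all')
rect(sel(W,155,245,145,250,.20,.245),'shelf deck')
rect(sel(W,355,412,155,228,.228,.28),'bar top')
rect(sel(Ws,235,360,225,345,.228,.28),'bar scene')
rect(sel(W,355,412,155,228,.18,.21),'rim top')
rect(sel(W,355,412,155,228,.045,.08),'plate')
rect(sel(W,355,412,155,228,.155,.18),'cheek/arm')
rect(sel(Ws,235,360,225,345,.155,.18),'cheek/arm sc')
for l,b,zz in(('carton',(228,268,115,155),.04),('bin',(283,320,120,156),.03),('mug',(325,358,105,140),.05),('red',(420,485,180,235),.05),('purple',(365,430,235,310),.03)):rect(sel(W,*b,zz,.4),l)
for x,y,w in((360,400,W),(0,0,W)):pass
print(np.round(W[200,300],3))
T=cv2.resize(im[140:240,340:490],None,fx=5,fy=5,interpolation=2)[:,:,::-1];cv2.imwrite('pics/c1.png',T)
```

```text
shelf all 5081 [527.4 278. ] [172.3 250.4] 82.5 z [0.229 0.267 0.274]
shelf deck 2144 [527.4 278. ] [172.3 250.4] 82.5 z [0.225 0.233 0.239]
bar top 198 [ 509.1 -280.9] [15.1 99.9] 87.7 z [0.24  0.245 0.249]
bar scene 460 [ 509.7 -280.3] [ 15.  101.6] 88.1 z [0.232 0.245 0.248]
rim top 176 [ 502.8 -284.7] [113.8  99.3] 31.8 z [0.18  0.188 0.201]
plate 1767 [ 548.4 -288. ] [151.1 200.2] 84.5 z [0.054 0.061 0.076]
cheek/arm 295 [ 540.4 -282.4] [ 97.5 199.6] 84.7 z [0.156 0.171 0.18 ]
cheek/arm sc 1093 [ 529.3 -316.3] [219.3 175.3] 49.9 z [0.156 0.169 0.179]
carton 827 [755.3 167.7] [102.2  91.8] 73.7 z [0.047 0.059 0.065]
bin 194 [741.6 -14. ] [99.1 90.3] 88.4 z [0.032 0.048 0.056]
mug 242 [ 789.9 -155.1] [100.7  74.6] 10.3 z [0.051 0.079 0.093]
red 834 [ 487.1 -501.7] [174.   99.4] 71.8 z [0.054 0.116 0.188]
purple 2964 [ 274.4 -321.3] [200.3 151.2] 9.4 z [0.053 0.06  0.171]
[ 0.532 -0.004 -0.005]
```

View pics/c1.png

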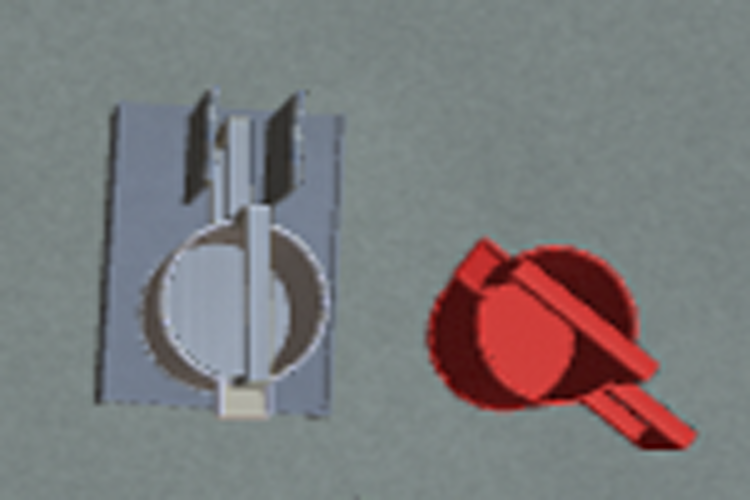

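Emit:
servo_tool(series="-1 0 0 -4 0; -1 0 0 -8 -0.1; -1 0 0 -12 -0.2; -1 3 -0.8 -13 -0.3; -1 6 -1.6 -13 -0.42; -1 9 -2.5 -13 -0.54; -1 12 -3.3 -13 -0.66; -1 15 -4.1 -13 -0.78; -1 18 -4.9 -13 -0.9; -1 21 -5.7 -13 -1.02; -1 24 -6.5 -13 -1.14; -1 27 -7.4 -13 -1.26; -1 30 -8.2 -13 -1.38; -1 33 -9 -13 -1.5; -1 35 -9.6 -13 -1.62; -1 37 -10.1 -13 -1.74; -1 37 -10.1 -13 -1.86; -1 37 -10.1 -13 -1.98; -1 37 -10.1 -13 -2.1; -1 37 -10.1 -13 -2.22")

```text
time: 1.77
tool_pos: [0.5094, -0.281, 0.3346]
ee_rot: [-3.142, -0.002, 2.603]
wrist_force: [-0.9, -0.8, 0.1]
width: 0.0935
```

Emit:
servo_tool(series="-1 0 0 0 -0.12; -1 0 0 0 -0.24; -1 0 0 0 -0.36; -1 0 0 0 -0.48; -1 0 0 0 -0.5; -1 0 0 0 -0.5")

```text
time: 2.27
tool_pos: [0.5092, -0.2813, 0.3349]
ee_rot: [3.141, -0.001, 3.095]
wrist_force: [0.5, 0.7, -0.7]
width: 0.0942
```

```bash
cat >> h.py <<'E'
def go(x,y,z,yaw,d=1):
    o=robot.get_obs();p=o['tool_pos'];s=o['ee_rot'][2];c,sn=np.cos(s),np.sin(s);dx,dy=x-p[0],y-p[1]
    t=-((yaw-s+np.pi)%(2*np.pi)-np.pi)
    print('t',round(o['time'],2),'tcp',np.round(p,4),'rot',np.round(o['ee_rot'],3),'F',np.round(o['wrist_force'],1),'w',round(o['width'],4),'q',np.round(o['joint_positions'],2))
    print('cm/rad',np.round([100*(c*dx+sn*dy),100*(sn*dx-c*dy),100*(p[2]-z),t],2))
E
python3 -c "
from h import *
go(.5094,-.2806,.221,3.10)
shot('scene','s1')"
```

```text
t 2.27 tcp [ 0.5092 -0.2813  0.3349] rot [ 3.141e+00 -1.000e-03  3.095e+00] F [ 0.5  0.7 -0.7] w 0.0942 q [-0.6   0.17  1.02 -0.    1.95 -2.13]
cm/rad [-2.000e-02  7.000e-02  1.139e+01 -1.000e-02]
```

View pics/s1.png

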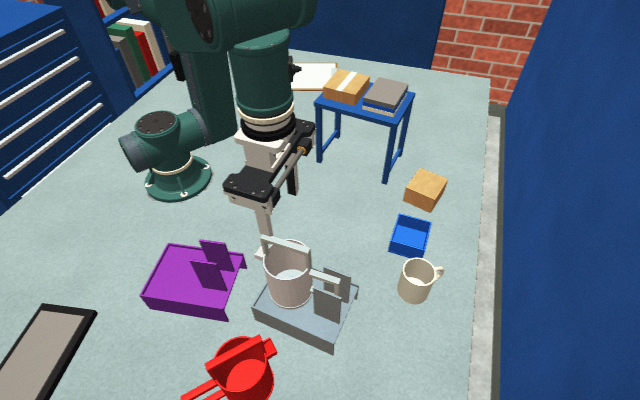

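The picture shows the gripper open over the can's bar (about (285,240)), with one finger on each side of it. I'm descending and closing.

Emit:
servo_tool(series="-1 0 0 2 0; -1 0 0 4 0; -1 0 0 6 0; -1 0 0 8 0; -1 0 0 9.5 0; -1 0 0 10.5 0; -1 0 0 11.2 0; -1 0 0 11.4 0; -1 0 0 11.4 0; 1 0 0 11.4 0; 1 0 0 11.4 0; 1 0 0 11.4 0; 1 0 0 11.4 0; 1 0 0 11.4 0; 1 0 0 11.4 0; 1 0 0 11.4 0; 1 0 0 11.4 0; 1 0 0 11.4 0; 1 0 0 11.4 0; 1 0 0 11.4 0")

```text
time: 3.98
tool_pos: [0.5092, -0.2814, 0.2215]
ee_rot: [-3.142, -0.0, 3.097]
wrist_force: [-0.9, 0.3, 0.6]
width: 0.0238
```

Emit:
servo_tool(series="1 0 0 -0.5 0; 1 0 0 -1 0; 1 0 0 -1.5 0; 1 0 0 -2 0; 1 0 0 -2 0")

```text
time: 4.4
tool_pos: [0.5094, -0.2815, 0.2421]
ee_rot: [-3.141, 0.0, 3.097]
wrist_force: [0.3, 0.0, -5.6]
width: 0.0139
```

Emit:
servo_tool(series="1 0 0 -1 0; 1 0 0 -2.5 0; 1 0 0 -4 0; 1 0 0 -5.5 0; 1 0 0 -7 0; 1 0 0 -8.5 0; 1 0 0 -9.5 0; 1 0 0 -10 0; 1 0 0 -10 0; 1 0 0 -10 0")

```text
time: 5.23
tool_pos: [0.5092, -0.2814, 0.341]
ee_rot: [3.141, -0.001, 3.097]
wrist_force: [-0.4, 0.2, -4.9]
width: 0.0139
```

Run:
```python
from h import *
im,d,W=shot('scene','s2');go(.492,.010,.342,1.44)
cv2.imwrite('pics/s2c.png',cv2.resize(im[100:350,180:400],None,fx=2.4,fy=2.4)[:,:,::-1])
```

```text
t 5.28 tcp [ 0.509  -0.2812  0.3404] rot [ 3.141e+00 -2.000e-03  3.097e+00] F [-0.8 -0.6 -4.7] w 0.0139 q [-0.6   0.18  1.01 -0.    1.96 -2.13]
cm/rad [ 3.01 29.02 -0.16  1.66]
```

View pics/s2c.png

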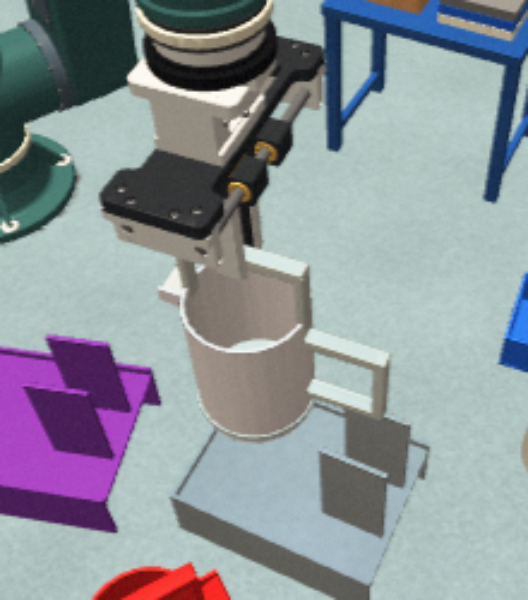

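The can hangs upright in the fingers, clear of the cheeks. I'll carry it over to the counter now.

Emit:
servo_tool(series="1 0 0.5 -0.5 0; 1 0 1.5 -1 0.05; 1 0.2 3 -1 0.13; 1 0.4 4.7 -1 0.22; 1 0.6 6.5 -1 0.32; 1 0.8 8.4 -1 0.42; 1 1 10.3 -1 0.53; 1 1.2 12.2 -1 0.64; 1 1.4 14.1 -1 0.75; 1 1.6 16 -1 0.86; 1 1.8 17.9 -1 0.97; 1 2 19.8 -1 1.08; 1 2.2 21.7 -1 1.19; 1 2.4 23.5 -1 1.3; 1 2.6 25.2 -1 1.4; 1 2.8 26.7 -1 1.5; 1 2.9 27.8 -1 1.58; 1 3 28.6 -1 1.63; 1 3 29 -1 1.66; 1 3 29 -1 1.66")

```text
time: 6.95
tool_pos: [0.4918, 0.0111, 0.3512]
ee_rot: [-3.141, -0.001, 1.438]
wrist_force: [-1.0, -0.5, -4.8]
width: 0.0137
```

Emit:
servo_tool(series="1 0 0 0 0; 1 0 0 1 0; 1 0 0 2.5 0; 1 0 0 4 0; 1 0 0 5.5 0; 1 0 0 7 0; 1 0 0 8.5 0; 1 0 0 10 0; 1 0 0 11 0; 1 0 0 11.5 0; 1 0 0 11.5 0; 1 0 0 11.5 0")

```text
time: 7.95
tool_pos: [0.4923, 0.0095, 0.2366]
ee_rot: [3.141, 0.0, 1.437]
wrist_force: [-0.1, 0.5, -4.7]
width: 0.014
```

Run:
```python
from h import *
im,d,W=shot('scene','s3');go(.492,.010,.161,1.44)
im2,d2,W2=shot('top','t3')
p=robot.get_obs()['tool_pos']
n=np.linalg.norm(W[...,:2]-p[:2],axis=-1)
# body side points by height
for a,b in((.0,.02),(.02,.04),(.04,.06),(.06,.08),(.08,.1),(.1,.13),(.13,.16),(.16,.19),(.19,.21),(.21,.23)):
    m=(n<.065)&(W[...,2]>a)&(W[...,2]<b);print(a,b,m.sum(),np.round(np.nanmean(W[m],0),3) if m.sum() else '')
u,v=proj('scene',[.492,0,.1])[0].astype(int)
print(u,v)
cv2.imwrite('pics/s3c.png',cv2.resize(im[max(0,v-110):v+110,max(0,u-110):u+110],None,fx=2.5,fy=2.5)[:,:,::-1])
```

```text
t 8.0 tcp [0.4927 0.0095 0.2373] rot [3.14  0.    1.437] F [ 0.8 -0.2 -4.3] w 0.0135 q [-0.1  -0.05  1.44 -0.    1.74  0.04]
cm/rad [ 0.04 -0.08  7.63 -0.  ]
0.0 0.02 502 [ 0.507 -0.007  0.001]
0.02 0.04 0 
0.04 0.06 0 
0.06 0.08 62 [ 0.515 -0.028  0.076]
0.08 0.1 154 [ 0.514 -0.024  0.089]
0.1 0.13 340 [ 0.503 -0.01   0.116]
0.13 0.16 426 [0.501 0.005 0.145]
0.16 0.19 555 [0.497 0.003 0.175]
0.19 0.21 272 [0.497 0.003 0.197]
0.21 0.23 52 [ 0.491 -0.017  0.22 ]
322 192
```

View pics/s3c.png

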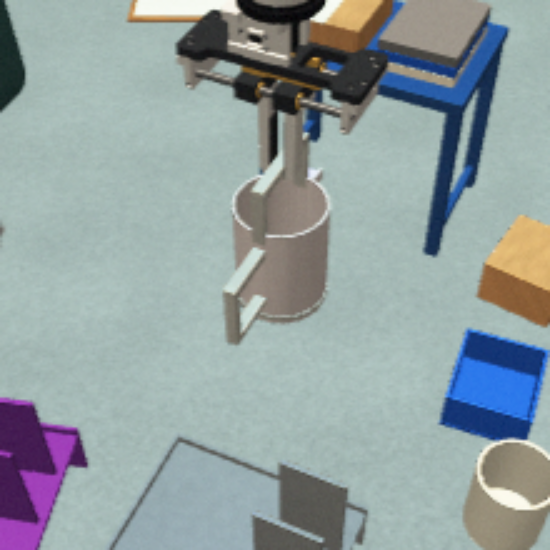

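Emit:
servo_tool(series="1 0 0 1 0; 1 0 0 2 0; 1 0 0 3 0; 1 0 0 4 0; 1 0 0 5 0; 1 0 0 5.7 0; 1 0 0 6.2 0; 1 0 0 6.5 0; 1 0 0 6.7 0; 1 0 0 6.8 0; 1 0 0 6.8 0")

```text
time: 8.97
tool_pos: [0.4925, 0.0097, 0.1688]
ee_rot: [3.141, 0.0, 1.437]
wrist_force: [0.7, 0.3, -4.9]
width: 0.0135
```

Emit:
servo_tool(series="1 0 0 0.1 0; 1 0 0 0.2 0; 1 0 0 0.2 0")

```text
time: 9.22
tool_pos: [0.4932, 0.0098, 0.1684]
ee_rot: [3.138, -0.001, 1.437]
wrist_force: [-0.2, 1.1, 2.1]
width: 0.0137
```

Emit:
servo_tool(series="1 0 0 0.1 0; 1 0 0 0.2 0; 1 0 0 0.2 0")

```text
time: 9.47
tool_pos: [0.4933, 0.0098, 0.1684]
ee_rot: [3.137, -0.0, 1.437]
wrist_force: [-3.8, 1.7, 9.6]
width: 0.0137
```

Emit:
servo_tool(series="1 0 0 -0.2 0; 1 0 0 -0.2 0; 0.4 0 0 -0.2 0; 0 0 0 -0.2 0; -0.2 0 0 -0.2 0; -0.2 0 0 -0.2 0; -0.2 0 0 -0.2 0; -0.2 0 0 -0.2 0; -0.2 0 0 -0.2 0; -0.2 0 0 -0.2 0")

```text
time: 10.3
tool_pos: [0.4922, 0.0096, 0.1663]
ee_rot: [-3.141, 0.0, 1.437]
wrist_force: [-1.1, -0.4, 0.2]
width: 0.0562
```

Emit:
servo_tool(series="-0.2 0 0 -1 0; -0.2 0 0 -2 0; -0.2 0 0 -4 0; -0.2 0 0 -6 0; -0.2 0 0 -8 0; -0.2 -3 0 -8 0; -0.2 -6 0 -8 0; -0.2 -9 0 -8 0; -0.2 -12 0 -8 0; -0.2 -15 0 -8 0; -0.2 -18 0 -8 0; -0.2 -18 0 -8 0")

```text
time: 11.3
tool_pos: [0.4676, -0.1733, 0.2476]
ee_rot: [3.14, 0.003, 1.431]
wrist_force: [0.7, 0.5, -0.3]
width: 0.0566
```

```bash
cat > m.py <<'E'
from h import *
import sys
tag=sys.argv[1];cx,cy=float(sys.argv[2]),float(sys.argv[3])
for n in('scene','top'):
    im,d,W=shot(n,n+tag)
    def rect(za,zb,l,r=.15):
        m=(np.linalg.norm(W[...,:2]-[cx,cy],axis=-1)<r)&(W[...,2]>za)&(W[...,2]<zb);P=W[m]
        if len(P)<8:return
        c,s,a=cv2.minAreaRect(P[:,:2].astype(np.float32)*1000);print(n,l,len(P),np.round(c,1),np.round(s,1),round(a,1),'z',np.round(np.percentile(P[:,2],[5,50,95]),3))
    rect(.165,.20,'bar',.07);rect(.122,.14,'rim',.08);rect(.095,.12,'rear')
    hr=np.linalg.norm(W[...,:2]-[cx,cy],axis=-1);m=(hr>.062)&(hr<.135)&(W[...,2]>.095)&(W[...,2]<.12)&(W[...,1]<cy)
    print(n,'rear arm',m.sum(),np.round(np.nanmean(W[m],0),4), 'far',np.round(W[m][np.argsort(-hr[m])[:8]].mean(0),4) if m.sum()>8 else '')
E
python3 m.py 4 .4925 .0097; python3 -c "
from h import *
go(.4775,-.1,.2,1.44)"
```

```text
scene bar 134 [493.6   8.5] [100.8  14.1] 82.8 z [0.169 0.184 0.188]
scene rim 224 [503.3  13.2] [115.6  87.7] 58.2 z [0.123 0.129 0.137]
scene rear 462 [500.9 -16.4] [ 98.  161.1] 15.8 z [0.097 0.109 0.118]
scene rear arm 119 [ 0.4828 -0.0817  0.1083] far [ 0.4785 -0.1036  0.1014]
top bar 163 [493.7   9.4] [100.8  14.1] 82.7 z [0.18  0.185 0.189]
top rim 122 [490.8  15.2] [ 97.6 110.2] 25.4 z [0.123 0.129 0.133]
top rear 152 [483.9  -8.1] [173.6  93.4] 61.2 z [0.098 0.11  0.119]
top rear arm 73 [ 0.4819 -0.0781  0.1088] far [ 0.4788 -0.1011  0.1091]
t 11.4 tcp [ 0.4683 -0.1695  0.2476] rot [ 3.14  -0.     1.434] F [ 0.4  0.7 -0.3] w 0.0562 q [-0.46 -0.03  1.41  0.    1.76 -0.33]
cm/rad [ 7.01 -0.03  4.76 -0.01]
```

View pics/scene4.png

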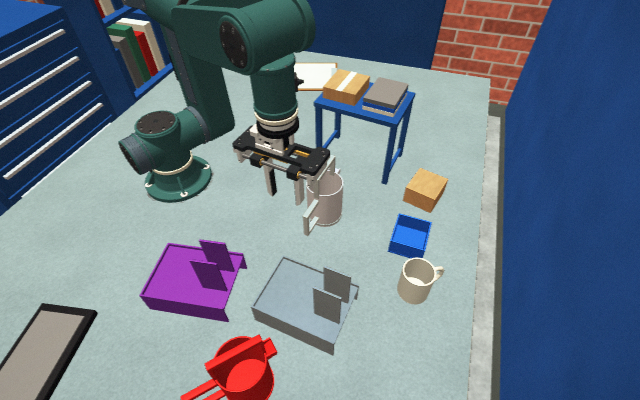

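The can stands upright and free at about (494, 9) mm. Its bar runs at 82.8°, in line with the shelf's y axis at 82.5°. The rear handle sits at (480, -101) mm by both cameras and by the geometry. Next I take it by that handle.

Emit:
servo_tool(series="-0.2 2 0 2 -0.01; -0.2 4 0.1 4 -0.01; -0.2 5.5 0.2 4.7 -0.01; -0.2 6.4 0.2 4.7 -0.01; -0.2 6.7 0.2 4.7 -0.01; -0.2 6.7 0.2 6 -0.01; -0.2 6.7 0.2 8 -0.01; -0.2 6.7 0.2 10 -0.01; -0.2 6.7 0.2 12 -0.01; -0.2 6.7 0.2 14 -0.01; -0.2 6.7 0.2 15.5 -0.01; -0.2 6.7 0.2 16.6 -0.01; -0.2 6.7 0.2 17.4 -0.01; -0.2 6.7 0.2 17.8 -0.01; -0.2 6.7 0.2 17.8 -0.01")

```text
time: 12.65
tool_pos: [0.4792, -0.1026, 0.0685]
ee_rot: [-3.141, 0.0, 1.447]
wrist_force: [0.2, 0.0, 0.0]
width: 0.0563
```

```bash
python3 m.py 5 .4936 .009
python3 - <<'E'
from h import *
go(.4794,-.103,.07,1.445)
print(proj('scene',[.48,-.1,.1]))
im=np.load('scene5.npz')['im'];cv2.imwrite('pics/s5c.png',cv2.resize(im[100:260,220:420],None,fx=3.2,fy=3.2)[:,:,::-1])
E
```

```text
scene bar 183 [493.    9.3] [103.6  15.7] 82.6 z [0.171 0.186 0.188]
scene rim 106 [512.3  18.2] [118.4  62.1] 87.0 z [0.122 0.129 0.136]
scene rear 289 [495.4 -21.1] [190.6  80.8] 79.5 z [0.096 0.109 0.119]
scene rear arm 153 [ 0.4801 -0.1017  0.1078] far [ 0.4779 -0.1114  0.1085]
top bar 132 [494.9  19. ] [82.1 13.9] 82.6 z [0.181 0.185 0.189]
top rim 92 [499.2  30.4] [94.2 98.7] 75.3 z [0.123 0.129 0.134]
top rear 47 [502.9  32.2] [79.5 94. ] 67.2 z [0.097 0.113 0.119]
top rear arm 0 [nan nan nan] far 
t 12.75 tcp [ 0.4799 -0.1028  0.0695] rot [3.14  0.    1.447] F [-0.3 -0.4  0.8] w 0.0563 q [-0.33  0.02  1.71 -0.    1.4  -0.2 ]
cm/rad [-0.02 -0.05 -0.05  0.  ]
[[305.4364036  218.32981773]]m.py:12: RuntimeWarning: Mean of empty slice
  print(n,'rear arm',m.sum(),np.round(np.nanmean(W[m],0),4), 'far',np.round(W[m][np.argsort(-hr[m])[:8]].mean(0),4) if m.sum()>8 else '')
```

View pics/s5c.png

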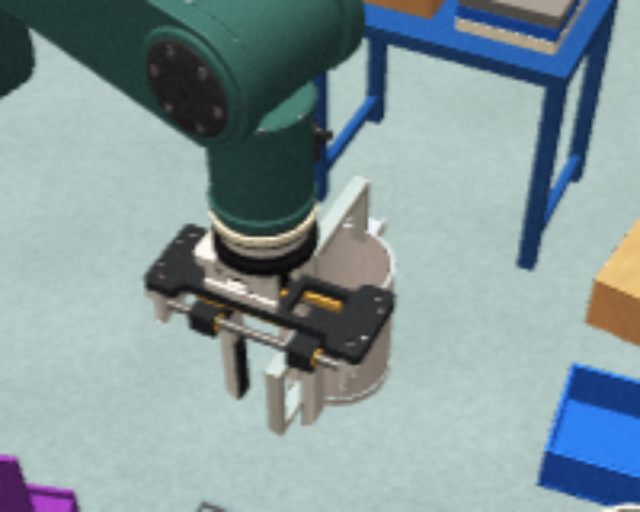

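Emit:
servo_tool(series="0.4 0 0 0 0; 0.5 0 0 0 0; 0.5 0 0 0 0; 0.6 0 0 0 0; 0.6 0 0 0 0; 0.7 0 0 0 0; 1 0 0 0 0; 1 0 0 0 0; 1 0 0 0 0; 1 0 0 0 0; 1 0 0 0 0")

```text
time: 13.67
tool_pos: [0.4791, -0.1026, 0.0685]
ee_rot: [-3.141, 0.0, 1.447]
wrist_force: [-0.7, -0.8, 0.2]
width: 0.0137
```

```bash
python3 m.py 6 .4936 .009 2>/dev/null|grep -E "bar"
python3 - <<'E'
from h import *
u=np.array([np.cos(np.radians(82.5)),np.sin(np.radians(82.5))]);S=np.array([.5274,.278])
for d in(.30,.2,.141): p=S-u*d; go(p[0],p[1],.07,np.radians(82.5))
print(S-u*.027)
E
```

```text
scene bar 185 [493.2   9.5] [103.1  15.7] 83.1 z [0.168 0.185 0.188]
top bar 133 [494.8  18.7] [81.6 13.8] 83.0 z [0.181 0.186 0.189]
t 13.77 tcp [ 0.4791 -0.1026  0.0685] rot [-3.141  0.     1.447] F [-0.5 -0.3  0.9] w 0.0137 q [-0.33  0.02  1.71 -0.    1.4  -0.2 ]
cm/rad [ 8.37 -0.12 -0.15  0.01]
t 13.77 tcp [ 0.4791 -0.1026  0.0685] rot [-3.141  0.     1.447] F [-0.5 -0.3  0.9] w 0.0137 q [-0.33  0.02  1.71 -0.    1.4  -0.2 ]
cm/rad [ 1.837e+01 -5.000e-02 -1.500e-01  1.000e-02]
t 13.77 tcp [ 0.4791 -0.1026  0.0685] rot [-3.141  0.     1.447] F [-0.5 -0.3  0.9] w 0.0137 q [-0.33  0.02  1.71 -0.    1.4  -0.2 ]
cm/rad [ 2.427e+01 -1.000e-02 -1.500e-01  1.000e-02]
[0.52387579 0.25123099]
```

Emit:
servo_tool(series="1 0.4 0 0 0; 1 1.1 0 0 0; 1 2 0 0 0; 1 3 0 0 0; 1 4 0 0 0; 1 5 0 0 0; 1 6 0 0 0; 1 7 0 0 0; 1 8 0 0 0; 1 9 0 0 0; 1 10 0 0 0; 1 11 0 0 0; 1 12 0 0 0; 1 13 0 0 0; 1 14 0 0 0; 1 15 0 0 0; 1 16 0 0 0; 1 17 0 0 0; 1 17.5 0 0 0; 1 17.5 0 0 0")

```text
time: 15.43
tool_pos: [0.5009, 0.073, 0.0684]
ee_rot: [-3.141, -0.002, 1.448]
wrist_force: [1.0, -0.8, 0.7]
width: 0.0138
```

```bash
python3 m.py 7 .5155 .183 2>/dev/null
python3 - <<'E'
from h import *
go(.5274-.1305*.141,.278-.9914*.141,.07,np.radians(82.5))
im=np.load('scene7.npz')['im'];cv2.imwrite('pics/s7c.png',cv2.resize(im[40:240,240:460],None,fx=3,fy=3)[:,:,::-1])
E
```

```text
scene bar 114 [515.6 185. ] [102.9  14.8] 83.6 z [0.176 0.186 0.189]
scene rim 78 [541.1 228.3] [36.  72.6] 57.2 z [0.122 0.129 0.137]
scene rear 256 [543.7 137.3] [175.4 150.3] 71.8 z [0.097 0.108 0.118]
scene rear arm 99 [0.5028 0.0706 0.1074] far [0.4986 0.0632 0.1077]
top bar 11 [517.3 199.6] [ 4.6 12.4] 87.7 z [0.183 0.186 0.189]
top rim 10 [503.3 206.6] [97.9 42.7] 28.0 z [0.123 0.129 0.132]
top rear 32 [517.2 198.6] [238.8  59.1] 5.3 z [0.097 0.105 0.117]
top rear arm 1 [0.6386 0.1825 0.1087] far 
t 15.53 tcp [0.5009 0.0728 0.0682] rot [-3.141e+00 -3.000e-03  1.447e+00] F [ 1.1  1.2 -0.8] w 0.0137 q [0.03 0.06 1.68 0.   1.4  0.15]
cm/rad [ 6.59  0.   -0.18  0.01]
```

View pics/s7c.png

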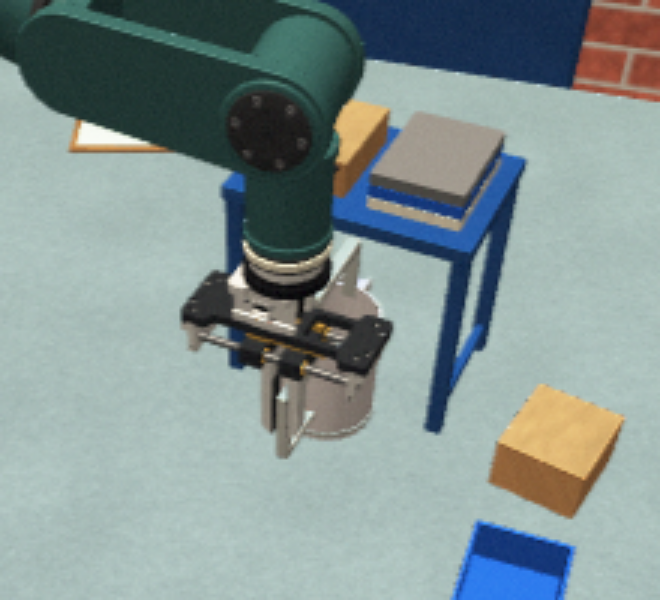

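Run:
```python
from h import *
d=np.load('scene7.npz');W=cloud('scene',d['d']);im=d['im'].astype(int)
for v in(60,70,84,100,110,118,125,132,140,147):
  print(v,[np.round(W[v,u],3).tolist() for u in(318,331,345,354)])
d=np.load('top7.npz');W=cloud('top',d['d']);u=np.array([.1305,.9914])
s=(W[...,:2]-[.5009,.0728])@u; l=(W[...,:2]-[.5009,.0728])@[.9914,-.1305]
for a in np.arange(.28,.6,.04):
  m=(abs(l)<.1)&(W[...,2]>a)&(W[...,2]<a+.04); print(round(a,2),m.sum(),np.round(s[m].max(),3) if m.sum() else '')
```

```text
60 [[0.478, 0.018, 0.466], [0.498, 0.04, 0.458], [nan, nan, nan], [0.535, 0.09, 0.439]]
70 [[0.478, 0.015, 0.446], [0.507, 0.015, 0.451], [0.533, 0.026, 0.449], [0.54, 0.075, 0.425]]
84 [[0.48, 0.011, 0.417], [0.508, 0.012, 0.421], [0.538, 0.013, 0.426], [0.494, 0.277, 0.271]]
100 [[0.403, 0.224, 0.234], [0.506, 0.019, 0.378], [0.529, 0.053, 0.363], [0.509, 0.226, 0.254]]
110 [[0.407, 0.213, 0.208], [0.501, 0.037, 0.34], [0.53, 0.054, 0.335], [0.515, 0.207, 0.234]]
118 [[0.406, 0.215, 0.179], [0.501, 0.039, 0.317], [0.53, 0.056, 0.312], [0.45, 0.495, 0.001]]
125 [[0.406, 0.213, 0.155], [0.502, 0.037, 0.299], [0.531, 0.057, 0.291], [0.519, 0.203, 0.188]]
132 [[0.462, 0.055, 0.256], [0.5, 0.044, 0.273], [0.531, 0.06, 0.269], [0.514, 0.231, 0.141]]
140 [[0.46, 0.061, 0.226], [0.501, 0.041, 0.251], [0.513, 0.134, 0.184], [0.515, 0.236, 0.107]]
147 [[0.461, 0.057, 0.206], [0.498, 0.051, 0.22], [0.527, 0.084, 0.202], [0.551, 0.085, 0.207]]
0.28 12 -0.0
0.32 0 
0.36 33 0.033
0.4 407 0.059
0.44 1946 0.062
0.48 0 
0.52 0 
0.56 0
```

The widest part of the wrist below 0.36 m is about 40 mm in radius, so it clears the deck edge at the goal. I'll slide the last 66 mm.

Emit:
servo_tool(series="1 0.4 0 0 0; 1 1 0 0 0; 1 1.7 0 0 0; 1 2.4 0 0 0; 1 3.1 0 0 0; 1 3.8 0 0 0; 1 4.5 0 0 0; 1 5.2 0 0 0; 1 5.8 0 0 0; 1 6.3 0 0 0; 1 6.6 0 0 0; 1 6.6 0 0 0; 1 6.6 0 0 0")

```text
time: 16.62
tool_pos: [0.509, 0.1367, 0.0685]
ee_rot: [3.142, -0.0, 1.447]
wrist_force: [-0.1, -2.5, 2.6]
width: 0.014
```

```bash
python3 m.py 8 .524 .25 2>/dev/null
python3 - <<'E'
from h import *
go(.5274-.1305*.141,.278-.9914*.141,.07,np.radians(82.5))
im=np.load('scene8.npz')['im'];cv2.imwrite('pics/s8c.png',cv2.resize(im[40:240,240:460],None,fx=3,fy=3)[:,:,::-1])
E
```

```text
scene bar 33 [522.9 221.2] [49.4  8.2] 84.0 z [0.178 0.185 0.189]
scene rim 68 [546.2 295.6] [31.1 62.8] 65.2 z [0.123 0.129 0.139]
scene rear 273 [550.1 229. ] [271.7 162.6] 27.5 z [0.097 0.109 0.119]
scene rear arm 150 [0.5422 0.1507 0.1076] far [0.6376 0.1859 0.1071]
top rear 34 [518.9 210.2] [ 23.9 245.2] 82.5 z [0.096 0.104 0.118]
top rear arm 29 [0.5286 0.2003 0.1059] far [0.5175 0.1989 0.1088]
t 16.72 tcp [0.509  0.1367 0.0685] rot [ 3.141e+00 -1.000e-03  1.447e+00] F [-0.8 -2.6  3.1] w 0.0139 q [0.15 0.1  1.63 0.   1.41 0.28]
cm/rad [ 0.15 -0.02 -0.15  0.01]
```

View pics/s8c.png

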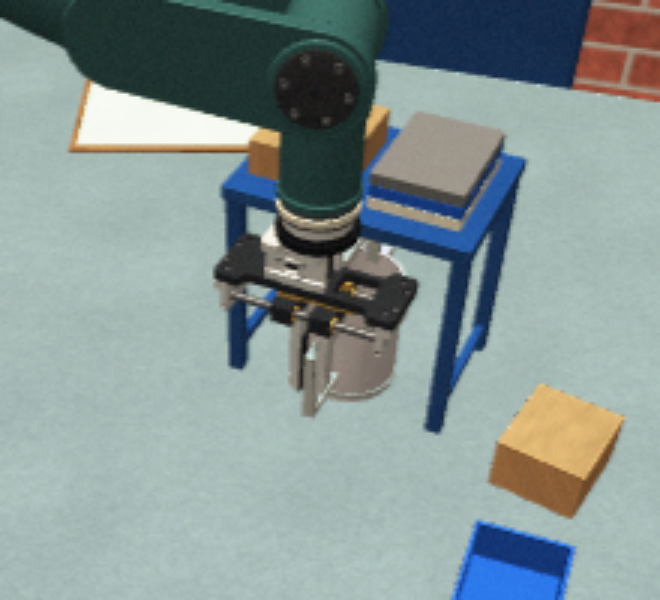

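Emit:
servo_tool(series="1 0.2 0 0 0; 1 0.4 0 0 0; 1 0.6 0 0 0; 1 0.6 0 0 0; 1 0.6 0 0 0; 0.5 0.6 0 0 0; 0.1 0.6 0 0 0; -0.2 0.6 0 0 0; -0.2 0.6 0 0 0; -0.2 0.6 0 0 0; -0.2 0.6 0 0 0; -0.2 0.6 0 0 0; -0.2 0.6 0 0 0")

```text
time: 17.8
tool_pos: [0.5097, 0.1426, 0.0684]
ee_rot: [-3.142, -0.0, 1.447]
wrist_force: [0.4, 0.4, -0.3]
width: 0.056
```

Emit:
servo_tool(series="-0.2 -1 0 0 0; -0.2 -2.5 0 0 0; -0.2 -4 0 0 0; -0.2 -6 0 0 0; -0.2 -9 0 0 0; -0.2 -12 0 0 0; -0.2 -15 0 0 0; -0.2 -18 0 -2 0; -0.2 -20 0 -5 0; -0.2 -22 0 -8 0; -0.2 -24 0 -11 0; -0.2 -25 0 -13 0; -0.2 -25 0 -13 0; -0.2 -25 0 -13 0")

```text
time: 18.97
tool_pos: [0.4791, -0.1066, 0.1996]
ee_rot: [3.139, 0.0, 1.445]
wrist_force: [-0.1, -0.1, -0.0]
width: 0.0564
```

```bash
python3 m.py 9 .524 .25 2>/dev/null
python3 - <<'E'
from h import *
go(.5,0,.2,1.44)
d=np.load('scene9.npz');im=d['im'];W=cloud('scene',d['d'])
ax=np.array([.1305,.9914]);r=W[...,:2]-[.5274,.278];s=r@ax;l=r@[.9914,-.1305];z=W[...,2]
m=(s>-.17)&(s<-.06)&(abs(l)<.05)&(z>.04)&(z<.12);m2=m&(s<np.nanpercentile(s[m],60));print('handle',m.sum(),'outer s',np.nanpercentile(s[m],[1,5]),'l',np.nanmedian(l[m]),'slope',np.polyfit(s[m],l[m],1))
m=(z>.183)&(z<.195)&(abs(l)<.05)&(s>-.1)&(s<.06);print('bar',m.sum(),'s',s[m].min(),s[m].max(),'l',np.median(l[m]),np.polyfit(s[m],l[m],1))
d=np.load('top9.npz');Wt=cloud('top',d['d'])
for n,c in(('carton',(.7553,.1677)),('bin',(.7416,-.014)),('mug',(.79,-.155))):
    q=np.linalg.norm(Wt[...,:2]-c,axis=-1);m=(q<.09)&(Wt[...,2]>(.05 if n=='mug' else .03));b=cv2.minAreaRect(Wt[m][:,:2].astype(np.float32)*1000);print(n,np.round(b[0],1))
cv2.imwrite('pics/s9c.png',cv2.resize(im[40:240,240:460],None,fx=3,fy=3)[:,:,::-1])
E
```

```text
scene bar 76 [520.6 224.2] [43.8 13.8] 82.0 z [0.17  0.184 0.188]
scene rim 208 [522.1 256.7] [ 98.1 109.2] 23.5 z [0.122 0.129 0.135]
scene rear 531 [522.6 243.6] [208.6 246.8] 81.4 z [0.097 0.109 0.119]
scene rear arm 156 [0.5175 0.1823 0.1081] far [0.4856 0.2043 0.1089]
top rim 32 [517.8 209.5] [14.2 63.9] 80.8 z [0.125 0.129 0.137]
top rear 157 [514.8 181.2] [ 84.2 244.6] 82.6 z [0.097 0.109 0.116]
top rear arm 99 [0.5164 0.1737 0.1082] far [0.5466 0.1951 0.1081]
t 19.07 tcp [ 0.4779 -0.1051  0.1968] rot [-3.139e+00 -1.000e-03  1.447e+00] F [-0.2  0.4 -0.5] w 0.0563 q [-0.33 -0.04  1.52  0.    1.67 -0.21]
cm/rad [ 1.07e+01  9.00e-01 -3.20e-01  1.00e-02]
handle 491 outer s [-0.13905514 -0.13804285] l 0.004785808743445924 slope [0.09621145 0.01333727]
bar 42 s -0.07413870050139043 -0.034697134378102054 l 0.00040361685259505915 [0.07160784 0.00456734]
carton [756.  167.4]
bin [741.7 -14. ]
mug [ 781.5 -144.9]
```

View pics/s9c.png

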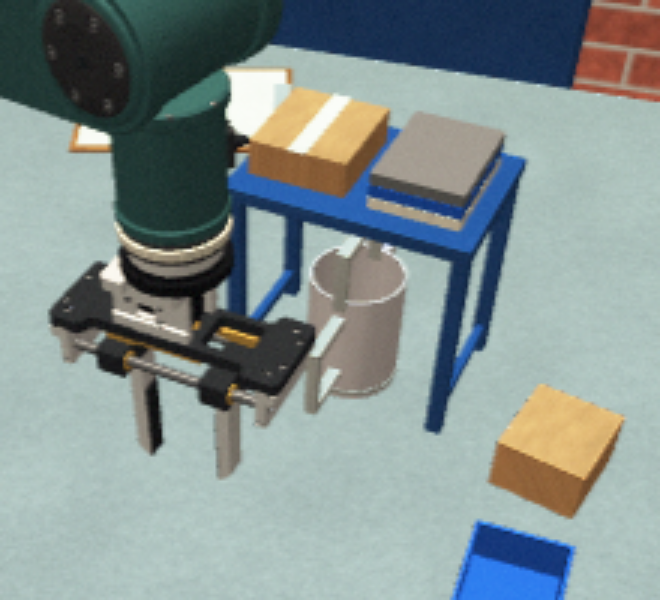

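```bash
python3 -c "
from bench import robot
print(robot.close_job(), robot.get_obs()['time'])"
```

```text
the job is handed in; nothing more can be done
the job is handed in; nothing more can be done
```

The can is standing under the shelf with its rear handle sticking out of the open end toward the stand. It is released and the arm is clear. I handed the job in at about 19 s; no verdict is reported.

I lifted it by the carrying handle, set it down upright on the counter at about (0.494, 0.009) m and let go. Then I took the rear handle and slid it in.

Last checks:
- **Position:** the can's axis is about 24 mm short of the shelf's middle along the shelf's y, against a limit of 42 mm. Sideways it is within about 5 mm of the middle.
- **Alignment and height:** the carrying bar is within about 4–5° of the shelf's y axis. The rim is at 129 mm, so the can is upright on the counter.
- **Robot:** wrist force was about 0 after letting go, with the tool about 0.25 m away.
- **Bystanders:** the carton and bin read within 1 mm of where they started. The mug reading differed by about 13 mm, but the two readings used different selection windows and the arm never came near it, so I put this down to the measurement. I did not check it further.

When first gripping the carrying handle, the fingers were still closing as I began to lift. The bar therefore sat a few millimetres lower in the pads than planned. The set-down used the wrist force to find contact, so this had no effect.

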